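# Set the stripped hub parts out in refit order

### The job

Four parts of a stripped hub stand in a row of tin dishes on the wooden board, in the order they came off, first-off nearest the robot. Set them out for refitting by moving them to the grey tray in reverse order, one to a bay: the part nearest the robot goes into the farthest bay, the second into the second farthest, and so on until the farthest part is in the nearest bay. Keep each one upright, set it down gently without dropping it, and leave all four standing flat in their bays.

Things in the scene. Friction and masses are not known exactly. Their poses are not given: they have to be found in the camera images.
- nut: Dark steel hexagon nut, axis upright: hexagon 46 mm across flats and 36 mm high, with a round collar of 40 mm diameter and 10 mm height on top (46 mm in all), about 0.3 kg. Flats face along its y axis (both ways) and every 60 degrees from there. Loose, upright in its dish (up to 4 mm off the dish's centre). Origin: centre of its underside; z is its axis, up.
- spacer: Bright steel round spacer sleeve, 44 mm diameter, 62 mm tall (the tallest part), dark bore mark on top, about 0.35 kg. Loose, upright in its dish (up to 4 mm off the dish's centre). Origin: centre of its underside; z is its axis, up.
- bearing: Bright steel double-row ball bearing, 54 mm diameter, 36 mm tall (the lowest part), black seal ring and dark bore on top, about 0.35 kg. Loose, upright in its dish (up to 4 mm off the dish's centre). Origin: centre of its underside; z is its axis, up.
- bush: Brass flanged bush: flange at the bottom 56 mm diameter and 8 mm thick, above it a round body of 38 mm diameter up to 48 mm in all, about 0.3 kg. Loose, upright in its dish (up to 4 mm off the dish's centre). Origin: centre of its underside; z is its axis, up.
- board: Strip-down rack: fixed wooden board 320 x 92 x 12 mm lying on the bench, either on the robot's left or on its right. Origin: centre of its underside; x runs along the row of dishes, away from the robot; y across it; z up. The four dishes stand on it (their undersides at z = 12 mm) at x = -114, -38, +38 and +114 mm, y = 0.
- tray: Refit rack: fixed grey painted steel tray 308 x 80 mm with four open bays in a row, on the other side. Origin: centre of its underside; x runs along the row, away from the robot; y across it; z up. Bay centres at x = -114, -38, +38 and +114 mm, y = 0; each bay is 72 x 72 mm inside; floor 4 mm above the bench, the 4 mm thick walls and partitions rise 12 mm above the bench.
- nut_dish: Shallow square tin dish, open on top, 72 x 72 mm, lip 7 mm high and 3 mm thick, floor 3 mm thick; fixed on the wooden board, its place in the row drawn at random. It is the dish in which the nut stands at the start (all four dishes look alike). Origin: centre of its underside; z up.
- spacer_dish: Shallow square tin dish, open on top, 72 x 72 mm, lip 7 mm high and 3 mm thick, floor 3 mm thick; fixed on the wooden board, its place in the row drawn at random. It is the dish in which the spacer stands at the start (all four dishes look alike). Origin: centre of its underside; z up.
- bearing_dish: Shallow square tin dish, open on top, 72 x 72 mm, lip 7 mm high and 3 mm thick, floor 3 mm thick; fixed on the wooden board, its place in the row drawn at random. It is the dish in which the bearing stands at the start (all four dishes look alike). Origin: centre of its underside; z up.
- bush_dish: Shallow square tin dish, open on top, 72 x 72 mm, lip 7 mm high and 3 mm thick, floor 3 mm thick; fixed on the wooden board, its place in the row drawn at random. It is the dish in which the bush stands at the start (all four dishes look alike). Origin: centre of its underside; z up.
Things that resemble listed ones, but are neither listed nor needed, are in the scene too. Leave any purple look-alike of the bearing alone.

How it is judged:
By the outcome, as a careful person would: the job done as asked, in the order asked, and still so for the second after the job is handed in, with the robot touching nothing.
It also fails if it takes over 109 s, if anything falls off the work surface, if the arm or the gripper's body presses on something with over 40 N, if the wrist force passes 120 N, or if a joint passes its speed limit or range.

### The arm

A 6-joint arm with a two-finger parallel gripper is mounted at the origin on the work surface. World frame = base frame: x ahead of the robot, y to its left, z up, the work surface at z = 0. Lengths are in m, angles in rad, forces in N, time in s.
With the tool pointing down it reaches from about 0.35 to 0.975 m from the base axis. Payload 4.9 kg.
Tool frame: the origin (TCP) lies on the centre line of the jaws, within the pads' length; the fingertips stand manip.tip_reach ahead of it and the grasp point (between the pads) is the TCP (manip.tip_reach is the distance from the TCP to the fingertips, in m); z points along the fingers, y is the line along which they close (so a half turn about z gives the same grasp; the last joint's range is limited). The gripper opens to 85 mm and grips with 20 to 120 N. Pads are 22 mm wide; open, the fingers measure 114 mm over their backs; the gripper's body (76 mm by 85 mm) begins 54 mm behind the grasp point. The pads swing forward as they close: fully open they stand 13 mm farther back than shut.
Start: joints at [1.162, 0.053, 1.613, -0, 1.476, -0.119], TCP at [0.179, 0.599, 0.25] pointing down, gripper open.
Joint ranges: [-3.01, 3.01], [-1.01, 2.22], [0.06, 2.58], [-1.02, 4.17], [0.09, 2.62], [-3.14, 3.14]. Speed limits (rad/s): [2.57, 2.57, 3.14, 3.14, 3.14, 3.14].

### API

Orientations are given as a unit quaternion [w, x, y, z].
In Python, from plant import manip gives the robot as it stands. The module is installed in compiled form; this text tells all that it offers.
- The arm moves only by the tool move_arm, never from a script. Its argument "rows" is a list of rows, each a list of 7 numbers: the shift along the tool's x, y, z in cm, then the turn, a rotation vector about the tool's x, y, z in degrees, then the opening, from -1 (shut) to 1 (fully open). In form: [[tx, ty, tz, ax, ay, az, jaw], ...]. A call has 1 to 20 rows; each row shifts and turns the commanded pose from where the row before left it, along the tool's axes as they then stand; what a row does not reach is not made up. A row lasts 1/12 s, in which the tool goes at most 41.7 mm and 7.16 degrees, less where a joint would pass 70% of its speed; a pose out of reach is approached as far as the arm can. A call is refused whole if a number of a shift passes 4.17 or a number of a turn 7.16, either way. A call with a gripper value outside its range is refused whole. The fingers move at their own pace and stop on an object; the grip force is fixed at half the most. Time passes only in rows, so rows that do not move let the fingers close. It gives the time, the measured TCP pose, the force, the opening and the grip force at its end, in the units of the state.
- manip.state(): the state, without advancing time (a new reading comes with each control period).
- manip.grab_frame(name): name is "side" or "top" or "wrist"; returns a dict with "img" (400x640x3 uint8, blue, green, red), "mtx" (3x3 intrinsics, pixels), "R" (3x3) and "t" (3): a world point X has camera coordinates R X + t. Camera axes: x right, y down, z forward; pixel columns grow to the right and rows downward; lengths in m; the calibration is good to about 2 mm. A picture is of the moment at which its call begins. There is no depth.
- manip.job_done(): hands the job in; it is judged then, once.
The state is a dict: "time": time; "joint_pos": joint angles; "joint_vel": joint speeds; "joint_efforts": joint torques, N m; "tool_pos": TCP position; "tool_rot": TCP orientation; "contact_force": force on the tool from outside, world axes, zero at the start; "ft_torque": the same for the moment, N m; "gripper_width": opening from 0.0 (shut) to 1.0 (fully open); "grasp_force": force on a finger pad.
Only numpy, scipy, OpenCV 4.12 (cv2) and the standard library are available. Lean on these libraries where they do the work, as an engineer would, in place of code of your own. Each camera call takes 0.05 s, during which the arm holds its last target. There are 200 camera calls.

## Working session

There is one attempt and no reset: what is moved stays moved. The work goes in short steps, Python scripts to look and compute and a tool call to move; the robot and the scene stay as the last step left them, time stands still between calls to the robot, and variables do not carry over. Pictures are saved under pics/ and viewed, at most 14 in all, crops included, and the job is handed in when it is done.

Besides the shell and the picture viewer there is one more tool, called after "Call:" as a command line: name --pt "numbers of a row" for each row, then --argument value for the rest. move_arm: Moves the arm, as the interface text tells. Its arguments: {"type":"object","properties":{"rows":{"type":"array","items":{"type":"array","items":{"type":"number"}}}},"required":["rows"]}

```bash
mkdir -p pics
python3 - <<'E'
from plant import manip
import cv2
print(manip.state(), manip.tip_reach)
for n in("top","side"):
    f=manip.grab_frame(n); cv2.imwrite(f"pics/{n}0.png",f["img"]); print(n,f["mtx"].tolist(),f["R"].round(4).tolist(),f["t"].round(4).tolist())
E
```

```text
{'time': 0.0, 'joint_pos': array([ 1.16200288e+00,  5.33448995e-02,  1.61427386e+00,  6.17636701e-06,
        1.47597489e+00, -1.19008637e-01]), 'joint_vel': array([ 1.17363346e-03, -8.44708876e-04, -4.60691784e-05,  7.38716812e-05,
        2.88937779e-04,  6.21759716e-04]), 'joint_efforts': array([-1.05010939e-03, -3.93689525e+01, -3.70175421e+01, -1.67753615e-04,
        7.08385240e-03, -1.28829726e-05]), 'tool_pos': array([0.17836655, 0.59841372, 0.24908241]), 'tool_rot': array([-2.63945531e-04,  1.44386185e-01,  9.89520909e-01, -9.65056874e-04]), 'contact_force': array([ 0.30973415,  1.00869204, -0.07946133]), 'ft_torque': array([0.00793232, 0.00335993, 0.05248155]), 'grasp_force': 0.0, 'gripper_width': 1.000195173612012} 0.019
top [[498.0629343686122, 0.0, 314.7543733529803], [0.0, 498.0629343686122, 198.21641703761864], [0.0, 0.0, 1.0]] [[-0.0861, -0.9963, 0.0026], [-0.9735, 0.0836, -0.2127], [0.2117, -0.0208, -0.9771]] [0.0901, 0.4676, 1.0471]
side [[519.1084098109574, 0.0, 312.27430326510165], [0.0, 519.1084098109574, 203.47640029188827], [0.0, 0.0, 1.0]] [[0.9474, -0.3192, -0.0247], [-0.1896, -0.4974, -0.8466], [0.258, 0.8067, -0.5317]] [-0.4185, 0.1691, 1.1958]
```

View pics/top0.png

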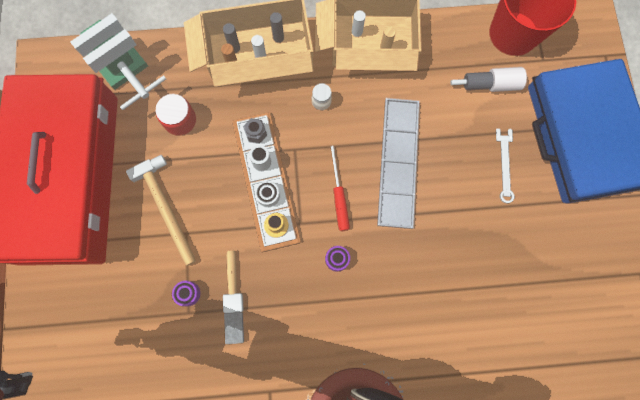

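View pics/side0.png

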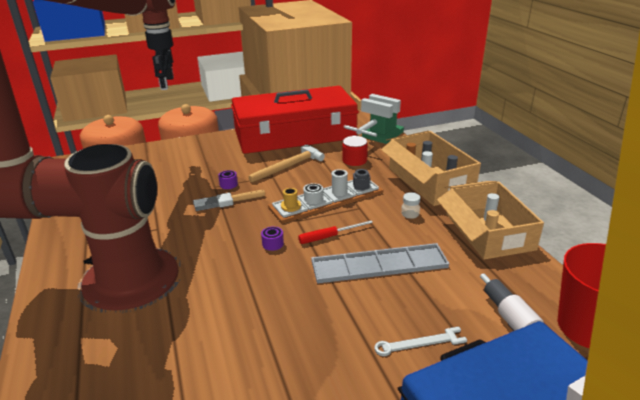

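The top view shows the row on the robot's left, nearest to farthest: bush (275,225), bearing (267,194), spacer (260,157) and nut (255,130). The tray is at (400,160).

Candidates that could be mistaken for the parts:
- **Bearing:** the bright one at (267,194), or the purple ones at (185,293) and (338,258), which I leave alone.
- **Spacer:** the one at (260,157), the jar at (321,96), or the cylinders in the boxes at (258,45) and (359,22).
- **Nut:** the one at (255,130), or the dark posts in the box at (231,35) and (277,27).
- **Bush:** the one at (275,225), or the brown bits in the boxes at (228,52) and (388,38).

I choose the four in the dishes and check them in one close crop.

Run:
```python
import cv2
a=cv2.imread("pics/top0.png")[90:255,228:428]
cv2.imwrite("pics/crop0.png",cv2.resize(a,None,fx=3.6,fy=3.6,interpolation=cv2.INTER_CUBIC))
```

```text
(no output)
```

View pics/crop0.png

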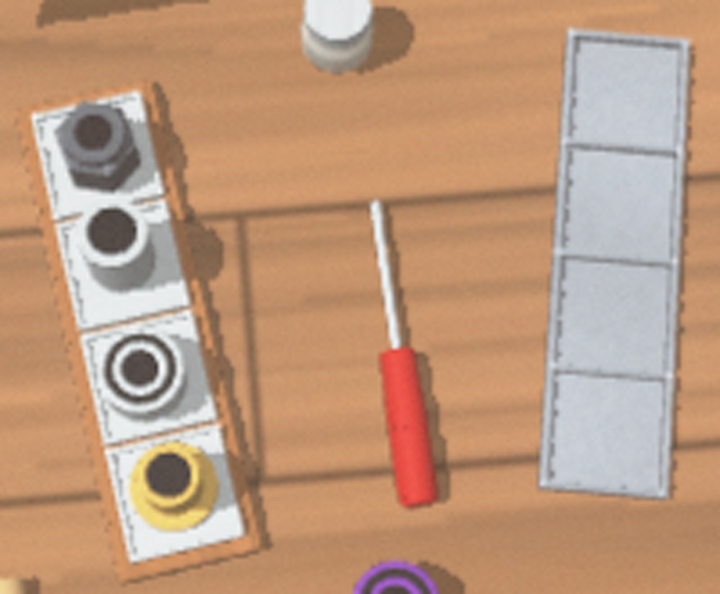

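The crop confirms the choice: nut bore (95,132), spacer (112,231), bearing (140,369) with its black seal ring, and brass bush (169,474). The purple look-alike at (397,590) is outside the rack. Next I work out the positions.

```bash
cat > h.py <<'E'
import numpy as np,sys
from scipy.spatial.transform import Rotation as Ro
def world(f,u,v,z):
    K,R,t=f["mtx"],f["R"],f["t"]; c=-R.T@t; d=R.T@np.linalg.solve(K,[u,v,1]); return c+d*(z-c[2])/d[2]
def go(x,y,z,jaw_yaw):
    """shift (cm) in current tool axes and turn (deg) to reach xyz with tool y at jaw_yaw (mod 180)"""
    from plant import manip
    s=manip.state(); q=s["tool_rot"]; R=Ro.from_quat([*q[1:],q[0]]).as_matrix()
    d=R.T@(np.array([x,y,z])-s["tool_pos"])*100
    cur=np.degrees(np.arctan2(R[1,1],R[0,1])); dy=(jaw_yaw-cur+90)%180-90
    print("pos",s["tool_pos"].round(4),"tilt",R[2].round(3),"yaw",round(cur,1),"| shift cm",d.round(2),"turn z",round(-dy,1),"w",round(s["gripper_width"],3),"q6",s["joint_pos"][5].round(2),"F",s["contact_force"].round(1),"t",s["time"].round(1))
E
python3 - <<'E'
from plant import manip
from h import *
f=manip.grab_frame("top")
W=lambda x,y,z:world(f,228+(x+.5)/3.6-.5,90+(y+.5)/3.6-.5,z)
def rect(P,z,L,Wd):
    p=np.array([W(x,y,z) for x,y in P])[:,:2]  # far-left, far-right, near-right, near-left
    c=p.mean(0); ax=(p[0]+p[1]-p[2]-p[3]); ay=(p[0]+p[3]-p[1]-p[2])
    a=np.arctan2(ax[1],ax[0]); u=np.array([np.cos(a),np.sin(a)])
    print("c",c.round(4),"yaw",np.degrees(a).round(1),"sides",np.linalg.norm(ax/2).round(3),np.linalg.norm(ay/2).round(3))
    for k in(-.114,-.038,.038,.114): print(k,(c+k*u).round(4))
print("tray .308x.08");rect([(569,30),(691,39),(669,497),(541,488)],.012,0,0)
print("dishes .300x.072");rect([(32,114),(141,91),(246,537),(131,563)],.019,0,0)
print("board .32x.092");rect([(22,107),(150,85),(270,545),(123,581)],.012,0,0)
for n,x,y,z in(("nut",95,132,.061),("spacer",112,231,.077),("bearing",140,369,.051),("bush",169,474,.063)): print(n,W(x,y,z).round(4))
go(.3,.2,.25,107)
E
```

```text
tray .308x.08
c [ 0.5531 -0.1541] yaw -10.0 sides 0.308 0.081
-0.114 [ 0.4408 -0.1343]
-0.038 [ 0.5157 -0.1475]
0.038 [ 0.5905 -0.1607]
0.114 [ 0.6654 -0.1739]
dishes .300x.072
c [0.5358 0.1573] yaw 8.7 sides 0.302 0.073
-0.114 [0.4231 0.1401]
-0.038 [0.4983 0.1516]
0.038 [0.5734 0.163 ]
0.114 [0.6485 0.1744]
board .32x.092
c [0.5357 0.1556] yaw 9.1 sides 0.317 0.089
-0.114 [0.4232 0.1376]
-0.038 [0.4982 0.1496]
0.038 [0.5732 0.1616]
0.114 [0.6483 0.1737]
nut [0.648  0.1718 0.061 ]
spacer [0.5775 0.1638 0.077 ]
bearing [0.4962 0.1545 0.051 ]
bush [0.4275 0.1405 0.063 ]Traceback (most recent call last):
  File "<stdin>", line 15, in <module>
  File "h.py", line 11, in go
    print("pos",s["tool_pos"].round(4),"tilt",R[2].round(3),"yaw",round(cur,1),"| shift cm",d.round(2),"turn z",round(-dy,1),"w",round(s["gripper_width"],3),"q6",s["joint_pos"][5].round(2),"F",s["contact_force"].round(1),"t",s["time"].round(1))
                                                                                                                                                                                                                                 ^^^^^^^^^^^^^^^
AttributeError: 'float' object has no attribute 'round'
```

```bash
sed -i 's/s\["time"\].round(1)/round(s["time"],1)/' h.py; python3 -c "
from h import *
go(.535,.156,.25,98.9)"
```

```text
pos [0.1784 0.5985 0.2494] tilt [ 0.    -0.002 -1.   ] yaw 73.4 | shift cm [-4.682e+01 -3.222e+01 -2.000e-02] turn z -25.5 w 0.999 q6 -0.12 F [ 0.4 -0.2  0. ] t 0.1
```

Call:
move_arm --pt "-2.92 -2.01 0 0 0 0 1" --pt "-2.92 -2.01 0 0 0 0 1" --pt "-2.92 -2.01 0 0 0 0 1" --pt "-2.92 -2.01 0 0 0 0 1" --pt "-2.92 -2.01 0 0 0 0 1" --pt "-2.92 -2.01 0 0 0 0 1" --pt "-2.92 -2.01 0 0 0 0 1" --pt "-2.92 -2.01 0 0 0 0 1" --pt "-2.92 -2.01 0 0 0 0 1" --pt "-2.92 -2.01 0 0 0 0 1" --pt "-2.92 -2.01 0 0 0 0 1" --pt "-2.92 -2.01 0 0 0 0 1" --pt "-2.92 -2.01 0 0 0 0 1" --pt "-2.92 -2.01 0 0 0 0 1" --pt "-2.92 -2.01 0 0 0 0 1" --pt "-2.92 -2.01 0 0 0 0 1" --pt "0 0 0 0 0 -6.4 1" --pt "0 0 0 0 0 -6.4 1" --pt "0 0 0 0 0 -6.4 1" --pt "0 0 0 0 0 -6.3 1"

```text
time: 1.82
tool_pos: [0.5344, 0.1568, 0.2498]
tool_rot: [-0.0, -0.08, 0.997, -0.0]
contact_force: [-0.8, 0.1, -0.2]
gripper_width: 1.002
grasp_force: 0.0
```

Run:
```python
from h import *
from plant import manip
import cv2
go(.4275,.1405,.12,98.9)
f=manip.grab_frame("wrist"); cv2.imwrite("pics/w0.png",f["img"])
for n,p in dict(nut=(.648,.1718,.061),spacer=(.5775,.1638,.077),bearing=(.4962,.1545,.051),bush=(.4275,.1405,.063)).items():
    c=f["mtx"]@(f["R"]@np.array(p)+f["t"]); print(n,(c[:2]/c[2]).round(1))
```

```text
pos [0.5344 0.1568 0.2498] tilt [ 0.001  0.    -1.   ] yaw 99.2 | shift cm [10.8   0.1  12.99] turn z 0.3 w 1.002 q6 -1.58 F [-0.8  0.1 -0.2] t 1.8
nut [317.7 278.7]
spacer [320.7 224.4]
bearing [324.4 141.2]
bush [321.8  66.7]
```

View pics/w0.png

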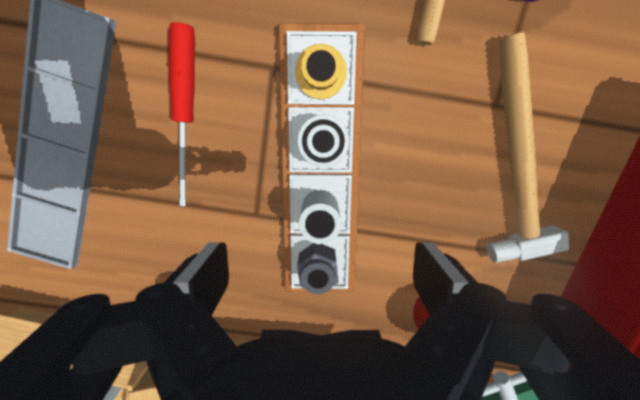

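Wrist view: bush bore at (321,66), bearing (323,141), spacer (320,223), nut (318,277). All lie within about 1 px of the projected estimates. Now the bush.

Call:
move_arm --pt "2.16 0 0 0 0 0.3 1" --pt "2.16 0 0 0 0 0 1" --pt "2.16 0 0 0 0 0 1" --pt "2.16 0.1 0 0 0 0 1" --pt "2.16 0 0 0 0 0 1" --pt "0 0 2 0 0 0 1" --pt "0 0 3 0 0 0 1" --pt "0 0 3 0 0 0 1" --pt "0 0 3 0 0 0 1" --pt "0 0 3 0 0 0 1" --pt "0 0 2 0 0 0 1" --pt "0 0 1.4 0 0 0 1" --pt "0 0 1 0 0 0 1" --pt "0 0 1 0 0 0 1" --pt "0 0 0.5 0 0 0 1" --pt "0 0 0.4 0 0 0 1" --pt "0 0 0 0 0 0 1"

```text
time: 3.28
tool_pos: [0.4275, 0.142, 0.0471]
tool_rot: [-0.0, -0.075, 0.997, 0.0]
contact_force: [-0.9, -1.0, -0.1]
gripper_width: 0.999
grasp_force: 0.0
```

Run:
```python
from h import *
from plant import manip
import cv2
go(.4275,.1405,.046,98.9)
f=manip.grab_frame("wrist"); cv2.imwrite("pics/w1.png",f["img"])
```

```text
pos [0.4275 0.142  0.0471] tilt [ 0.  0. -1.] yaw 98.6 | shift cm [ 0.02 -0.15  0.11] turn z -0.3 w 0.999 q6 -1.57 F [-0.9 -1.  -0.1] t 3.3
```

View pics/w1.png

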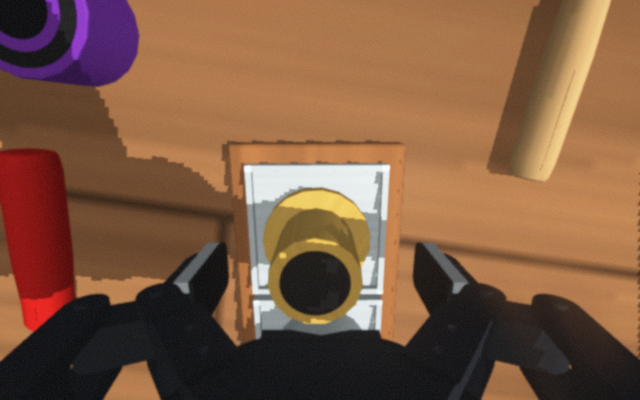

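The bush is between the open fingers, with its bore at (314,284) against a finger centre of about 320. I shift slightly left and close.

Call:
move_arm --pt "0 -0.2 0.1 0 0 0 1" --pt "0 0 0 0 0 0 -1" --pt "0 0 0 0 0 0 -1" --pt "0 0 0 0 0 0 -1" --pt "0 0 0 0 0 0 -1" --pt "0 0 0 0 0 0 -1" --pt "0 0 0 0 0 0 -1" --pt "0 0 0 0 0 0 -1" --pt "0 0 0 0 0 0 -1" --pt "0 0 0 0 0 0 -1" --pt "0 0 0 0 0 0 -1"

```text
time: 4.25
tool_pos: [0.4283, 0.14, 0.0468]
tool_rot: [0.0, -0.075, 0.997, -0.0]
contact_force: [-0.8, -1.1, 5.3]
gripper_width: 0.43
grasp_force: 60.2
```

Call:
move_arm --pt "0 0 -0.5 0 0 0 -1" --pt "0 0 -1 0 0 0 -1" --pt "0 0 -2 0 0 0 -1" --pt "0 0 -2.5 0 0 0 -1" --pt "0 0 -2.5 0 0 0 -1" --pt "0 0 -1.5 0 0 0 -1" --pt "0 0 0 0 0 0 -1"

```text
time: 4.83
tool_pos: [0.4297, 0.1405, 0.1503]
tool_rot: [0.003, -0.075, 0.997, 0.0]
contact_force: [0.6, 0.1, -2.4]
gripper_width: 0.427
grasp_force: 60.4
```

```bash
python3 -c "
from h import *
go(.6654,-.1739,.10,80)"
```

```text
pos [0.4297 0.1405 0.1503] tilt [-0.007  0.    -1.   ] yaw 98.6 | shift cm [-18.56 -34.61   5.15] turn z 18.6 w 0.427 q6 -1.57 F [ 0.6  0.1 -2.4] t 4.8
```

Call:
move_arm --pt "-0.6 -1.1 0 0 0 0 -1" --pt "-1.24 -2.31 0 0 0 0 -1" --pt "-1.24 -2.31 0 0 0 0 -1" --pt "-1.24 -2.31 0 0 0 0 -1" --pt "-1.24 -2.31 0 0 0 0 -1" --pt "-1.24 -2.31 0 0 0 0 -1" --pt "-1.24 -2.31 0 0 0 0 -1" --pt "-1.24 -2.31 0 0 0 0 -1" --pt "-1.24 -2.31 0 0 0 0 -1" --pt "-1.24 -2.31 0 0 0 0 -1" --pt "-1.24 -2.31 0 0 0 0 -1" --pt "-1.24 -2.31 0 0 0 0 -1" --pt "-1.24 -2.31 0 0 0 0 -1" --pt "-1.24 -2.31 0 0 0 0 -1" --pt "-1.24 -2.31 0 0 0 0 -1" --pt "-0.6 -1.17 0 0 0 0 -1" --pt "0 0 0 0 0 6.2 -1" --pt "0 0 0 0 0 6.2 -1" --pt "0 0 0 0 0 6.2 -1" --pt "0 0 0 0 0 0 -1"

```text
time: 6.5
tool_pos: [0.6614, -0.175, 0.1426]
tool_rot: [-0.003, 0.088, 0.996, 0.001]
contact_force: [0.3, -0.7, -3.3]
gripper_width: 0.427
grasp_force: 60.8
```

Run:
```python
from h import *
go(.6654,-.1739,.0358,80)
from plant import manip
import cv2
f=manip.grab_frame("wrist"); cv2.imwrite("pics/w2.png",f["img"])
```

```text
pos [ 0.6614 -0.175   0.1426] tilt [ 0.005  0.001 -1.   ] yaw 79.9 | shift cm [-0.43  0.17 10.68] turn z -0.1 w 0.427 q6 -1.76 F [ 0.3 -0.7 -3.3] t 6.5
```

View pics/w2.png

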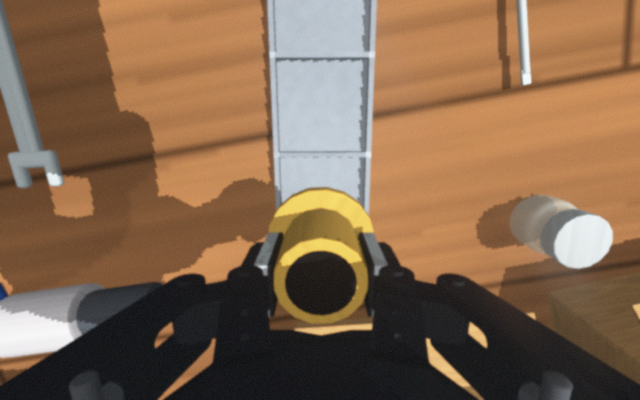

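The bush is held upright above the far bay at about (320,220), in line with the tray. I lower it.

Call:
move_arm --pt "-0.4 0.15 0.5 0 0 0 -1" --pt "0 0 1.5 0 0 0 -1" --pt "0 0 2 0 0 0 -1" --pt "0 0 2 0 0 0 -1" --pt "0 0 1.5 0 0 0 -1" --pt "0 0 1 0 0 0 -1" --pt "0 0 0.8 0 0 0 -1" --pt "0 0 0.3 0 0 0 -1" --pt "0 0 0 0 0 0 -1" --pt "0 0 0 0 0 0 -1" --pt "0 0 0 0 0 0 -1"

```text
time: 7.47
tool_pos: [0.6682, -0.1741, 0.0519]
tool_rot: [0.001, 0.087, 0.996, -0.0]
contact_force: [-0.1, -0.7, -3.1]
gripper_width: 0.429
grasp_force: 60.8
```

```bash
python3 -c "
from h import *
go(.6654,-.1739,.0358,80)"
```

```text
pos [ 0.6682 -0.1741  0.0519] tilt [-0.003 -0.    -1.   ] yaw 80.0 | shift cm [ 0.29 -0.03  1.61] turn z 0.0 w 0.429 q6 -1.76 F [-0.1 -0.7 -3.1] t 7.5
```

Call:
move_arm --pt "0.2 0 0.6 0 0 0 -1" --pt "0 0 0.4 0 0 0 -1" --pt "0 0 0.2 0 0 0 -1" --pt "0 0 0.15 0 0 0 -1" --pt "0 0 0 0 0 0 -1" --pt "0 0 0 0 0 0 -1"

```text
time: 7.97
tool_pos: [0.6652, -0.1734, 0.0367]
tool_rot: [-0.0, 0.087, 0.996, 0.0]
contact_force: [0.1, -1.0, -3.3]
gripper_width: 0.43
grasp_force: 60.9
```

Call:
move_arm --pt "0 0 0.1 0 0 0 -1" --pt "0 0 0 0 0 0 -1" --pt "0 0 0 0 0 0 -1"

```text
time: 8.22
tool_pos: [0.6654, -0.1734, 0.0359]
tool_rot: [0.0, 0.087, 0.996, -0.0]
contact_force: [0.4, -1.1, -3.1]
gripper_width: 0.432
grasp_force: 60.9
```

Call:
move_arm --pt "0 0 0.07 0 0 0 -1" --pt "0 0 0 0 0 0 -1" --pt "0 0 0 0 0 0 -1"

```text
time: 8.47
tool_pos: [0.6654, -0.1734, 0.0359]
tool_rot: [0.0, 0.087, 0.996, -0.0]
contact_force: [-2.6, 0.9, 2.4]
gripper_width: 0.43
grasp_force: 60.9
```

Floor contact (force went from -3 to +2 N). I release and rise.

Call:
move_arm --pt "0 0 0 0 0 0 0.1" --pt "0 0 0 0 0 0 0.3" --pt "0 0 0 0 0 0 0.6" --pt "0 0 0 0 0 0 1" --pt "0 0 0 0 0 0 1" --pt "0 0 0 0 0 0 1" --pt "0 0 0 0 0 0 1" --pt "0 0 -1 0 0 0 1" --pt "0 0 -2 0 0 0 1" --pt "0 0 -3 0 0 0 1" --pt "0 0 -3 0 0 0 1" --pt "0 0 -3 0 0 0 1" --pt "0 0 -2 0 0 0 1" --pt "0 0 -1 0 0 0 1" --pt "0 0 0 0 0 0 1" --pt "0 0 0 0 0 0 1"

```text
time: 9.8
tool_pos: [0.6652, -0.1734, 0.1851]
tool_rot: [0.0, 0.087, 0.996, -0.0]
contact_force: [-0.5, -0.5, -0.3]
gripper_width: 0.998
grasp_force: 0.0
```

```bash
python3 -c "
from h import *
go(.4962,.1545,.046,98.9)"
```

```text
pos [ 0.6652 -0.1734  0.1851] tilt [-0. -0. -1.] yaw 80.0 | shift cm [22.34 29.35 13.9 ] turn z -18.9 w 0.998 q6 -1.76 F [-0.5 -0.5 -0.3] t 9.8
```

Call:
move_arm --pt "0.9 1.2 0 0 0 0 1" --pt "1.86 2.45 0 0 0 0 1" --pt "1.86 2.45 0 0 0 0 1" --pt "1.86 2.45 0 0 0 0 1" --pt "1.86 2.45 0 0 0 0 1" --pt "1.86 2.45 0 0 0 0 1" --pt "1.86 2.45 0 0 0 0 1" --pt "1.86 2.45 0 0 0 0 1" --pt "1.86 2.45 0 0 0 0 1" --pt "1.86 2.45 0 0 0 0 1" --pt "1.86 2.45 0 0 0 0 1" --pt "1.86 2.45 0 0 0 0 1" --pt "0.95 1.2 0 0 0 0 1" --pt "0 0 0 0 0 -6.3 1" --pt "0 0 0 0 0 -6.3 1" --pt "0 0 2 0 0 -6.3 1" --pt "0 0 3 0 0 0 1" --pt "0 0 2 0 0 0 1" --pt "0 0 0 0 0 0 1" --pt "0 0 0 0 0 0 1"

```text
time: 11.47
tool_pos: [0.4942, 0.154, 0.1119]
tool_rot: [-0.003, -0.078, 0.997, -0.0]
contact_force: [0.0, 0.0, 0.5]
gripper_width: 1.003
grasp_force: 0.0
```

```bash
python3 -c "
from h import *
go(.4962,.1540,.045,98.9)"
```

```text
pos [0.4942 0.154  0.1119] tilt [ 0.007 -0.    -1.   ] yaw 98.9 | shift cm [-0.24 -0.04  6.69] turn z -0.0 w 1.003 q6 -1.57 F [0.  0.  0.5] t 11.5
```

Call:
move_arm --pt "-0.2 0 1 0 0 0 1" --pt "0 0 2 0 0 0 1" --pt "0 0 1.5 0 0 0 1" --pt "0 0 1 0 0 0 1" --pt "0 0 0.7 0 0 0 1" --pt "0 0 0.4 0 0 0 1" --pt "0 0 0.1 0 0 0 1" --pt "0 0 0 0 0 0 1" --pt "0 0 0 0 0 0 1"

```text
time: 12.22
tool_pos: [0.4992, 0.1549, 0.049]
tool_rot: [0.001, -0.078, 0.997, 0.0]
contact_force: [-0.2, 0.9, 0.6]
gripper_width: 0.996
grasp_force: 0.0
```

```bash
python3 -c "
from h import *
go(.4962,.1540,.045,98.9)"
```

```text
pos [0.4992 0.1549 0.049 ] tilt [-0.002 -0.    -1.   ] yaw 98.9 | shift cm [ 0.31 -0.04  0.4 ] turn z -0.0 w 0.996 q6 -1.57 F [-0.2  0.9  0.6] t 12.2
```

Call:
move_arm --pt "0 0 0 0 0 0 1" --pt "0 0 0 0 0 0 1" --pt "0 0 0 0 0 0 1"

```text
time: 12.47
tool_pos: [0.4989, 0.1548, 0.0486]
tool_rot: [0.0, -0.078, 0.997, 0.0]
contact_force: [-0.8, -0.3, -0.3]
gripper_width: 1.0
grasp_force: 0.0
```

Call:
move_arm --pt "0.27 0 0.35 0 0 0 1" --pt "0 0 0 0 0 0 1" --pt "0 0 0 0 0 0 -1" --pt "0 0 0 0 0 0 -1" --pt "0 0 0 0 0 0 -1" --pt "0 0 0 0 0 0 -1" --pt "0 0 0 0 0 0 -1" --pt "0 0 0 0 0 0 -1" --pt "0 0 0 0 0 0 -1" --pt "0 0 0 0 0 0 -1"

```text
time: 13.3
tool_pos: [0.4964, 0.1543, 0.0451]
tool_rot: [0.001, -0.078, 0.997, -0.0]
contact_force: [0.4, -0.2, 4.0]
gripper_width: 0.611
grasp_force: 64.0
```

Call:
move_arm --pt "0 0 -0.5 0 0 0 -1" --pt "0 0 -1 0 0 0 -1" --pt "0 0 -2 0 0 0 -1" --pt "0 0 -2.5 0 0 0 -1" --pt "0 0 -2.5 0 0 0 -1" --pt "0 0 -1.5 0 0 0 -1" --pt "0 0 -0.5 0 0 0 -1" --pt "0 0 0 0 0 0 -1" --pt "0 0 0 0 0 0 -1"

```text
time: 14.05
tool_pos: [0.4949, 0.1542, 0.1485]
tool_rot: [-0.001, -0.078, 0.997, -0.0]
contact_force: [0.4, -1.2, -3.7]
gripper_width: 0.609
grasp_force: 63.7
```

```bash
python3 -c "
from h import *
go(.5905,-.1607,.0341,80)"
```

```text
pos [0.4949 0.1542 0.1485] tilt [ 0.002  0.    -1.   ] yaw 98.9 | shift cm [ -4.59 -32.59  11.42] turn z 18.9 w 0.609 q6 -1.57 F [ 0.4 -1.2 -3.7] t 14.1
```

Call:
move_arm --pt "-0.2 -1.4 0 0 0 0 -1" --pt "-0.38 -2.71 0 0 0 0 -1" --pt "-0.38 -2.71 0 0 0 0 -1" --pt "-0.38 -2.71 0 0 0 0 -1" --pt "-0.38 -2.71 0 0 0 0 -1" --pt "-0.38 -2.71 0 0 0 0 -1" --pt "-0.38 -2.71 0 0 0 0 -1" --pt "-0.38 -2.71 0 0 0 0 -1" --pt "-0.38 -2.71 0 0 0 0 -1" --pt "-0.38 -2.71 0 0 0 0 -1" --pt "-0.38 -2.71 0 0 0 0 -1" --pt "-0.38 -2.71 0 0 0 0 -1" --pt "-0.2 -1.38 0 0 0 0 -1" --pt "0 0 0 0 0 6.3 -1" --pt "0 0 1 0 0 6.3 -1" --pt "0 0 2 0 0 6.3 -1" --pt "0 0 2 0 0 0 -1" --pt "0 0 1 0 0 0 -1" --pt "0 0 0 0 0 0 -1" --pt "0 0 0 0 0 0 -1"

```text
time: 15.72
tool_pos: [0.5904, -0.1599, 0.088]
tool_rot: [-0.002, 0.087, 0.996, 0.001]
contact_force: [1.0, -0.1, -3.3]
gripper_width: 0.61
grasp_force: 64.0
```

Call:
move_arm --pt "0 0 0 0 0 0 -1" --pt "0 0 0 0 0 0 -1" --pt "0 0 0 0 0 0 -1"

```text
time: 15.97
tool_pos: [0.5925, -0.1609, 0.0912]
tool_rot: [0.001, 0.087, 0.996, -0.0]
contact_force: [-0.1, 0.2, -4.0]
gripper_width: 0.614
grasp_force: 64.0
```

```bash
python3 -c "
from h import *
go(.5905,-.1607,.0341,80)"
```

```text
pos [ 0.5925 -0.1609  0.0912] tilt [-0.003 -0.001 -1.   ] yaw 80.0 | shift cm [ 0.21 -0.01  5.71] turn z 0.0 w 0.614 q6 -1.78 F [-0.1  0.2 -4. ] t 16.0
```

Call:
move_arm --pt "0.2 0 1 0 0 0 -1" --pt "0 0 1.5 0 0 0 -1" --pt "0 0 1.2 0 0 0 -1" --pt "0 0 0.8 0 0 0 -1" --pt "0 0 0.5 0 0 0 -1" --pt "0 0 0.3 0 0 0 -1" --pt "0 0 0.1 0 0 0 -1" --pt "0 0 0 0 0 0 -1" --pt "0 0 0 0 0 0 -1" --pt "0 0 0 0 0 0 -1" --pt "0 0 0 0 0 0 -1"

```text
time: 16.88
tool_pos: [0.59, -0.1604, 0.0363]
tool_rot: [0.001, 0.087, 0.996, -0.0]
contact_force: [0.4, 0.0, -4.4]
gripper_width: 0.61
grasp_force: 64.0
```

Call:
move_arm --pt "0 0 0.12 0 0 0 -1" --pt "0 0 0 0 0 0 -1" --pt "0 0 0.06 0 0 0 -1" --pt "0 0 0 0 0 0 -1" --pt "0 0 0 0 0 0 -1"

```text
time: 17.3
tool_pos: [0.5896, -0.1602, 0.0342]
tool_rot: [-0.0, 0.087, 0.996, -0.0]
contact_force: [-2.2, -0.5, -0.3]
gripper_width: 0.609
grasp_force: 64.6
```

Contact is starting; a touch more, then I release.

Call:
move_arm --pt "0 0 0.04 0 0 0 -1" --pt "0 0 0 0 0 0 -1" --pt "0 0 0 0 0 0 0.3" --pt "0 0 0 0 0 0 0.6" --pt "0 0 0 0 0 0 1" --pt "0 0 0 0 0 0 1" --pt "0 0 0 0 0 0 1" --pt "0 0 -1 0 0 0 1" --pt "0 0 -2 0 0 0 1" --pt "0 0 -3 0 0 0 1" --pt "0 0 -3 0 0 0 1" --pt "0 0 -3 0 0 0 1" --pt "0 0 -2 0 0 0 1" --pt "0 0 -1 0 0 0 1" --pt "0 0 0 0 0 0 1" --pt "0 0 0 0 0 0 1"

```text
time: 18.63
tool_pos: [0.5894, -0.1602, 0.1834]
tool_rot: [0.0, 0.087, 0.996, -0.0]
contact_force: [-0.3, -0.3, -0.5]
gripper_width: 1.001
grasp_force: 0.0
```

```bash
python3 -c "
from h import *
go(.5770,.1638,.05,98.9)"
```

```text
pos [ 0.5894 -0.1602  0.1834] tilt [-0. -0. -1.] yaw 80.0 | shift cm [ 6.86 31.69 13.33] turn z -18.9 w 1.001 q6 -1.78 F [-0.3 -0.3 -0.5] t 18.6
```

Call:
move_arm --pt "0.29 1.3 0 0 0 0 1" --pt "0.57 2.64 0 0 0 0 1" --pt "0.57 2.64 0 0 0 0 1" --pt "0.57 2.64 0 0 0 0 1" --pt "0.57 2.64 0 0 0 0 1" --pt "0.57 2.64 0 0 0 0 1" --pt "0.57 2.64 0 0 0 0 1" --pt "0.57 2.64 0 0 0 0 1" --pt "0.57 2.64 0 0 0 0 1" --pt "0.57 2.64 0 0 0 0 1" --pt "0.57 2.64 0 0 0 0 1" --pt "0.57 2.64 0 0 0 0 1" --pt "0.3 1.35 0 0 0 0 1" --pt "0 0 0 0 0 -6.3 1" --pt "0 0 1 0 0 -6.3 1" --pt "0 0 2 0 0 -6.3 1" --pt "0 0 2 0 0 0 1" --pt "0 0 0 0 0 0 1" --pt "0 0 0 0 0 0 1" --pt "0 0 0 0 0 0 1"

```text
time: 20.3
tool_pos: [0.577, 0.1638, 0.1335]
tool_rot: [-0.0, -0.077, 0.997, -0.0]
contact_force: [0.8, 0.3, 1.2]
gripper_width: 1.002
grasp_force: 0.0
```

Run:
```python
from h import *
go(.5770,.1638,.05,98.9)
from plant import manip
import cv2
f=manip.grab_frame("wrist"); cv2.imwrite("pics/w3.png",f["img"])
f=manip.grab_frame("top"); cv2.imwrite("pics/t3.png",cv2.resize(f["img"][80:260,220:440],None,fx=3,fy=3))
```

```text
pos [0.577  0.1638 0.1335] tilt [ 0. -0. -1.] yaw 98.9 | shift cm [-0.01  0.    8.35] turn z -0.0 w 1.002 q6 -1.57 F [0.8 0.3 1.2] t 20.3
```

View pics/w3.png

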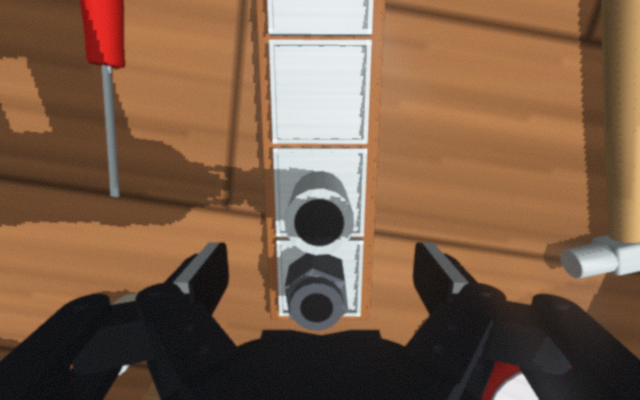

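View pics/t3.png

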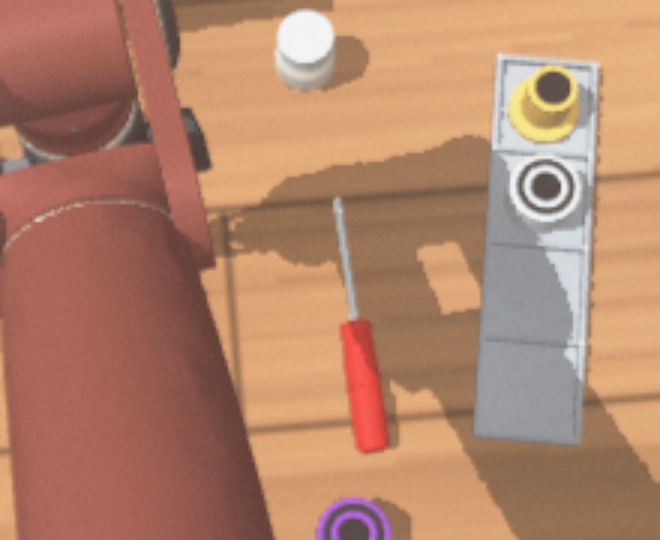

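Wrist: spacer bore at (319,221) is centred between the fingers, and the nut is behind it at (316,306). Top: the bush stands in the far bay at (545,100) and the bearing in the next one at (546,187). I go down on the spacer.

Call:
move_arm --pt "0 0 1 0 0 0 1" --pt "0 0 2 0 0 0 1" --pt "0 0 2 0 0 0 1" --pt "0 0 1.5 0 0 0 1" --pt "0 0 1 0 0 0 1" --pt "0 0 0.6 0 0 0 1" --pt "0 0 0 0 0 0 1" --pt "0 0 0 0 0 0 1" --pt "0 0 0 0 0 0 1" --pt "0 0 0 0 0 0 1"

```text
time: 21.23
tool_pos: [0.578, 0.164, 0.0538]
tool_rot: [0.001, -0.078, 0.997, 0.0]
contact_force: [0.2, 0.5, -0.1]
gripper_width: 0.998
grasp_force: 0.0
```

```bash
python3 -c "
from h import *
go(.5770,.1638,.052,98.9)"
```

```text
pos [0.578  0.164  0.0538] tilt [-0.002 -0.    -1.   ] yaw 98.9 | shift cm [0.1  0.   0.18] turn z -0.0 w 0.998 q6 -1.57 F [ 0.2  0.5 -0.1] t 21.2
```

Call:
move_arm --pt "0 0 0.1 0 0 0 1" --pt "0 0 0 0 0 0 -1" --pt "0 0 0 0 0 0 -1" --pt "0 0 0 0 0 0 -1" --pt "0 0 0 0 0 0 -1" --pt "0 0 0 0 0 0 -1" --pt "0 0 0 0 0 0 -1" --pt "0 0 0 0 0 0 -1" --pt "0 0 0 0 0 0 -1" --pt "0 0 0 0 0 0 -1" --pt "0 0 0 0 0 0 -1"

```text
time: 22.15
tool_pos: [0.5774, 0.1638, 0.0518]
tool_rot: [0.0, -0.078, 0.997, -0.0]
contact_force: [0.0, -0.8, 2.9]
gripper_width: 0.501
grasp_force: 61.2
```

Call:
move_arm --pt "0 0 -0.5 0 0 0 -1" --pt "0 0 -1 0 0 0 -1" --pt "0 0 -2 0 0 0 -1" --pt "0 0 -2.5 0 0 0 -1" --pt "0 0 -2.5 0 0 0 -1" --pt "0 0 -1.5 0 0 0 -1" --pt "0 0 -0.5 0 0 0 -1" --pt "0 0 0 0 0 0 -1" --pt "0 0 0 0 0 0 -1"

```text
time: 22.9
tool_pos: [0.5762, 0.1637, 0.1553]
tool_rot: [-0.001, -0.078, 0.997, -0.0]
contact_force: [-0.6, -0.7, -3.0]
gripper_width: 0.503
grasp_force: 61.3
```

```bash
python3 -c "
from h import *
go(.5157,-.1475,.0408,80)"
```

```text
pos [0.5762 0.1637 0.1553] tilt [ 0.002  0.    -1.   ] yaw 98.9 | shift cm [ 10.77 -29.81  11.47] turn z 18.9 w 0.503 q6 -1.57 F [-0.6 -0.7 -3. ] t 22.9
```

Call:
move_arm --pt "0.45 -1.2 0 0 0 0 -1" --pt "0.9 -2.48 0 0 0 0 -1" --pt "0.9 -2.48 0 0 0 0 -1" --pt "0.9 -2.48 0 0 0 0 -1" --pt "0.9 -2.48 0 0 0 0 -1" --pt "0.9 -2.48 0 0 0 0 -1" --pt "0.9 -2.48 0 0 0 0 -1" --pt "0.9 -2.48 0 0 0 0 -1" --pt "0.9 -2.48 0 0 0 0 -1" --pt "0.9 -2.48 0 0 0 0 -1" --pt "0.9 -2.48 0 0 0 0 -1" --pt "0.9 -2.48 0 0 0 0 -1" --pt "0.45 -1.33 0 0 0 0 -1" --pt "0 0 0 0 0 6.3 -1" --pt "0 0 1 0 0 6.3 -1" --pt "0 0 2 0 0 6.3 -1" --pt "0 0 2 0 0 0 -1" --pt "0 0 1 0 0 0 -1" --pt "0 0 0 0 0 0 -1" --pt "0 0 0 0 0 0 -1"

```text
time: 24.57
tool_pos: [0.5152, -0.1472, 0.095]
tool_rot: [-0.002, 0.087, 0.996, 0.0]
contact_force: [-0.5, -0.2, -2.8]
gripper_width: 0.501
grasp_force: 61.6
```

Call:
move_arm --pt "0 0 0 0 0 0 -1" --pt "0 0 0 0 0 0 -1" --pt "0 0 0 0 0 0 -1"

```text
time: 24.82
tool_pos: [0.5173, -0.1478, 0.0979]
tool_rot: [0.001, 0.087, 0.996, -0.0]
contact_force: [0.6, -0.3, -3.1]
gripper_width: 0.502
grasp_force: 61.6
```

```bash
python3 -c "
from h import *
go(.5157,-.1475,.0408,80)"
```

```text
pos [ 0.5173 -0.1478  0.0979] tilt [-0.002 -0.001 -1.   ] yaw 80.0 | shift cm [0.18 0.   5.71] turn z 0.0 w 0.502 q6 -1.81 F [ 0.6 -0.3 -3.1] t 24.8
```

Call:
move_arm --pt "0.15 0 1 0 0 0 -1" --pt "0 0 1.5 0 0 0 -1" --pt "0 0 1.2 0 0 0 -1" --pt "0 0 0.8 0 0 0 -1" --pt "0 0 0.5 0 0 0 -1" --pt "0 0 0.3 0 0 0 -1" --pt "0 0 0.1 0 0 0 -1" --pt "0 0 0 0 0 0 -1" --pt "0 0 0 0 0 0 -1" --pt "0 0 0 0 0 0 -1" --pt "0 0 0 0 0 0 -1"

```text
time: 25.73
tool_pos: [0.5154, -0.1474, 0.0431]
tool_rot: [0.001, 0.087, 0.996, -0.0]
contact_force: [0.2, -1.2, -2.8]
gripper_width: 0.504
grasp_force: 61.6
```

Call:
move_arm --pt "0 0 0.12 0 0 0 -1" --pt "0 0 0 0 0 0 -1" --pt "0 0 0.06 0 0 0 -1" --pt "0 0 0 0 0 0 -1" --pt "0 0 0 0 0 0 -1"

```text
time: 26.15
tool_pos: [0.515, -0.1472, 0.0408]
tool_rot: [0.0, 0.087, 0.996, -0.0]
contact_force: [-1.5, 0.5, -0.7]
gripper_width: 0.499
grasp_force: 61.9
```

Call:
move_arm --pt "0 0 0.04 0 0 0 -1" --pt "0 0 0 0 0 0 -1" --pt "0 0 0 0 0 0 0.1" --pt "0 0 0 0 0 0 0.5" --pt "0 0 0 0 0 0 1" --pt "0 0 0 0 0 0 1" --pt "0 0 0 0 0 0 1" --pt "0 0 -1 0 0 0 1" --pt "0 0 -2 0 0 0 1" --pt "0 0 -3 0 0 0 1" --pt "0 0 -3 0 0 0 1" --pt "0 0 -3 0 0 0 1" --pt "0 0 -2 0 0 0 1" --pt "0 0 -1 0 0 0 1" --pt "0 0 0 0 0 0 1" --pt "0 0 0 0 0 0 1"

```text
time: 27.48
tool_pos: [0.5149, -0.1471, 0.1901]
tool_rot: [0.0, 0.087, 0.996, -0.0]
contact_force: [-1.0, -0.7, -1.0]
gripper_width: 1.0
grasp_force: 0.0
```

Run:
```python
from h import *
go(.648,.1715,.16,98.9)
import cv2
a=cv2.imread("pics/w3.png")[235:335,260:380]
cv2.imwrite("pics/nut.png",cv2.resize(a,None,fx=6,fy=6,interpolation=cv2.INTER_CUBIC))
```

```text
pos [ 0.5149 -0.1471  0.1901] tilt [-0. -0. -1.] yaw 80.0 | shift cm [-7.58 33.69  3.01] turn z -18.9 w 1.0 q6 -1.81 F [-1.  -0.7 -1. ] t 27.5
```

View pics/nut.png

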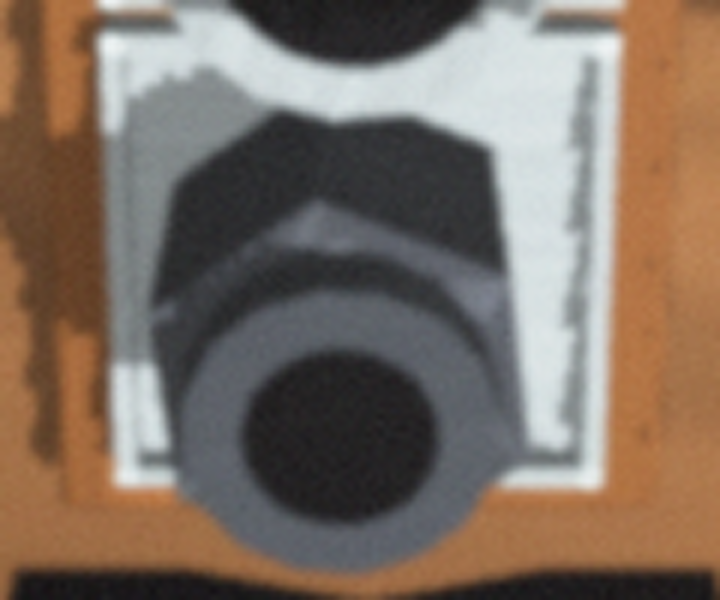

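The nut's upper hexagon shows vertices at crop pixels (155,315), (320,205), (508,270) and (525,460). I work out its yaw from them.

Run:
```python
from h import *
from plant import manip
from scipy.optimize import least_squares
f=manip.grab_frame("wrist"); s=manip.state()
T=lambda q:Ro.from_quat([*q[1:],q[0]]).as_matrix()
Rt,pt=T(s["tool_rot"]),s["tool_pos"]
A=f["R"]@Rt; b=f["R"]@pt+f["t"]           # cam = A*tool + b
R2=T([0,-.0775,.997,0]); p2=np.array([.577,.1638,.1335])
g=dict(mtx=f["mtx"],R=A@R2.T,t=b-A@R2.T@p2)
P=np.array([world(g,260+(x+.5)/6-.5,235+(y+.5)/6-.5,.051)[:2] for x,y in((155,315),(320,205),(508,270),(525,460))])
print(P.round(4),np.linalg.norm(np.diff(P,axis=0),axis=1).round(4))
c=world(g,260+340/6,235+436/6,.061); print("centre",c.round(4))
def r(v):
    k=v[2]+np.radians([0,-60,-120,-180])*sgn
    return (P-v[:2]-.02656*np.c_[np.cos(k),np.sin(k)]).ravel()
for sgn in(1,-1):
    o=least_squares(r,[c[0],c[1],np.arctan2(*(P[0]-c[:2])[::-1])]); print(o.cost,o.x[:2].round(4),"vertex yaw",np.degrees(o.x[2]).round(1),"jaw yaw options",[(np.degrees(o.x[2])+30+60*k)%180 for k in range(3)])
```

```text
[[0.6432 0.147 ]
 [0.6248 0.1653]
 [0.63   0.1899]
 [0.6567 0.1969]] [0.026  0.0252 0.0276]
centre [0.6503 0.1722 0.061 ]
1.397088228489068e-06 [0.6498 0.1719] vertex yaw -104.4 jaw yaw options [np.float64(105.59488170221968), np.float64(165.59488170221968), np.float64(45.59488170221968)]
0.0010714284330280881 [0.6276 0.1777] vertex yaw -104.7 jaw yaw options [np.float64(105.3100663801248), np.float64(165.3100663801248), np.float64(45.310066380124795)]
```

Call:
move_arm --pt "-0.32 1.4 0 0 0 0 1" --pt "-0.64 2.81 0 0 0 0 1" --pt "-0.64 2.81 0 0 0 0 1" --pt "-0.64 2.81 0 0 0 0 1" --pt "-0.64 2.81 0 0 0 0 1" --pt "-0.64 2.81 0 0 0 0 1" --pt "-0.64 2.81 0 0 0 0 1" --pt "-0.64 2.81 0 0 0 0 1" --pt "-0.64 2.81 0 0 0 0 1" --pt "-0.64 2.81 0 0 0 0 1" --pt "-0.64 2.81 0 0 0 0 1" --pt "-0.64 2.81 0 0 0 0 1" --pt "-0.35 1.44 0 0 0 0 1" --pt "0 0 0 0 0 -6.4 1" --pt "0 0 0 0 0 -6.4 1" --pt "0 0 1 0 0 -6.4 1" --pt "0 0 2 0 0 -6.3 1" --pt "0 0 2 0 0 0 1" --pt "0 0 1 0 0 0 1" --pt "0 0 0 0 0 0 1"

```text
time: 29.2
tool_pos: [0.6465, 0.1709, 0.1248]
tool_rot: [-0.004, -0.134, 0.991, -0.0]
contact_force: [0.3, 0.1, -0.7]
gripper_width: 0.997
grasp_force: 0.0
```

Call:
move_arm --pt "0 0 0 0 0 0 1" --pt "0 0 0 0 0 0 1" --pt "0 0 0 0 0 0 1"

```text
time: 29.45
tool_pos: [0.6504, 0.1718, 0.1319]
tool_rot: [0.001, -0.135, 0.991, -0.0]
contact_force: [-1.0, -0.2, 0.2]
gripper_width: 1.002
grasp_force: 0.0
```

Run:
```python
from h import *
from plant import manip
import cv2
go(.6493,.1718,.044,105.5)
f=manip.grab_frame("wrist"); cv2.imwrite("pics/w4.png",f["img"][150:,130:510])
```

```text
pos [0.6504 0.1718 0.1319] tilt [-0.002 -0.    -1.   ] yaw 105.5 | shift cm [0.13 0.03 8.79] turn z -0.0 w 1.002 q6 -1.69 F [-1.  -0.2  0.2] t 29.4
```

View pics/w4.png

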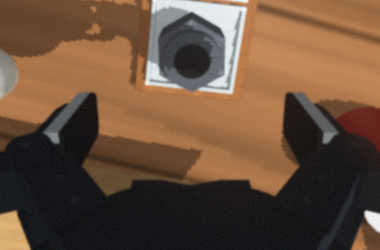

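The nut shows vertices up and down at (191,12) and (191,88), so its flats face the jaws, and it is centred. I descend.

Call:
move_arm --pt "0.1 0 1 0 0 0 1" --pt "0 0 2 0 0 0 1" --pt "0 0 2 0 0 0 1" --pt "0 0 1.5 0 0 0 1" --pt "0 0 1 0 0 0 1" --pt "0 0 0.7 0 0 0 1" --pt "0 0 0.4 0 0 0 1" --pt "0 0 0 0 0 0 1" --pt "0 0 0 0 0 0 1" --pt "0 0 0 0 0 0 1"

```text
time: 30.33
tool_pos: [0.6494, 0.1717, 0.0454]
tool_rot: [0.001, -0.135, 0.991, 0.0]
contact_force: [0.4, 0.7, 0.4]
gripper_width: 0.994
grasp_force: 0.0
```

```bash
python3 -c "
from h import *
go(.6493,.1718,.044,105.5)"
```

```text
pos [0.6494 0.1717 0.0454] tilt [-0.002 -0.    -1.   ] yaw 105.5 | shift cm [0.01 0.01 0.14] turn z -0.0 w 0.994 q6 -1.69 F [0.4 0.7 0.4] t 30.3
```

Call:
move_arm --pt "0 0 0.1 0 0 0 1" --pt "0 0 0 0 0 0 -1" --pt "0 0 0 0 0 0 -1" --pt "0 0 0 0 0 0 -1" --pt "0 0 0 0 0 0 -1" --pt "0 0 0 0 0 0 -1" --pt "0 0 0 0 0 0 -1" --pt "0 0 0 0 0 0 -1" --pt "0 0 0 0 0 0 -1" --pt "0 0 0 0 0 0 -1" --pt "0 0 0 0 0 0 -1"

```text
time: 31.25
tool_pos: [0.6489, 0.1717, 0.0437]
tool_rot: [0.0, -0.135, 0.991, 0.0]
contact_force: [0.7, 1.2, 2.9]
gripper_width: 0.524
grasp_force: 64.5
```

Call:
move_arm --pt "0 0 -0.5 0 0 0 -1" --pt "0 0 -1 0 0 0 -1" --pt "0 0 -2 0 0 0 -1" --pt "0 0 -2.5 0 0 0 -1" --pt "0 0 -2.5 0 0 0 -1" --pt "0 0 -1.5 0 0 0 -1" --pt "0 0 -1 0 0 0 -1" --pt "0 0 0 0 0 0 -1" --pt "0 0 0 0 0 0 -1" --pt "0 0 0 0 0 0 -1"

```text
time: 32.08
tool_pos: [0.6473, 0.1713, 0.1509]
tool_rot: [-0.002, -0.135, 0.991, -0.0]
contact_force: [0.1, 0.3, -4.0]
gripper_width: 0.528
grasp_force: 63.9
```

```bash
python3 -c "
from h import *
go(.4408,-.1343,.033,80)"
```

```text
pos [0.6473 0.1713 0.1509] tilt [ 0.004  0.    -1.   ] yaw 105.5 | shift cm [ 28.02 -23.94  11.88] turn z 25.5 w 0.528 q6 -1.69 F [ 0.1  0.3 -4. ] t 32.1
```

Call:
move_arm --pt "1.15 -1 0 0 0 0 -1" --pt "2.34 -2 0 0 0 0 -1" --pt "2.34 -2 0 0 0 0 -1" --pt "2.34 -2 0 0 0 0 -1" --pt "2.34 -2 0 0 0 0 -1" --pt "2.34 -2 0 0 0 0 -1" --pt "2.34 -2 0 0 0 0 -1" --pt "2.34 -2 0 0 0 0 -1" --pt "2.34 -2 0 0 0 0 -1" --pt "2.34 -2 0 0 0 0 -1" --pt "2.34 -2 0 0 0 0 -1" --pt "2.34 -2 0 0 0 0 -1" --pt "1.15 -0.95 0 0 0 0 -1" --pt "0 0 0 0 0 6.4 -1" --pt "0 0 0 0 0 6.4 -1" --pt "0 0 1 0 0 6.4 -1" --pt "0 0 2 0 0 6.3 -1" --pt "0 0 2 0 0 0 -1" --pt "0 0 0.5 0 0 0 -1" --pt "0 0 0 0 0 0 -1"

```text
time: 33.75
tool_pos: [0.4398, -0.133, 0.0948]
tool_rot: [-0.003, 0.087, 0.996, 0.001]
contact_force: [-0.9, -0.6, -3.2]
gripper_width: 0.532
grasp_force: 63.7
```

Call:
move_arm --pt "0 0 0 0 0 0 -1" --pt "0 0 0 0 0 0 -1" --pt "0 0 0 0 0 0 -1"

```text
time: 34.0
tool_pos: [0.4432, -0.1346, 0.0995]
tool_rot: [0.001, 0.087, 0.996, -0.0]
contact_force: [-0.1, -1.2, -2.7]
gripper_width: 0.523
grasp_force: 63.7
```

```bash
python3 -c "
from h import *
go(.4408,-.1343,.0327,80)"
```

```text
pos [ 0.4432 -0.1346  0.0995] tilt [-0.002 -0.001 -1.   ] yaw 80.0 | shift cm [ 0.25 -0.01  6.68] turn z 0.0 w 0.523 q6 -1.85 F [-0.1 -1.2 -2.7] t 34.0
```

Call:
move_arm --pt "0.2 0 1 0 0 0 -1" --pt "0 0 2 0 0 0 -1" --pt "0 0 1.5 0 0 0 -1" --pt "0 0 0.9 0 0 0 -1" --pt "0 0 0.5 0 0 0 -1" --pt "0 0 0.3 0 0 0 -1" --pt "0 0 0.2 0 0 0 -1" --pt "0 0 0 0 0 0 -1" --pt "0 0 0 0 0 0 -1" --pt "0 0 0 0 0 0 -1" --pt "0 0 0 0 0 0 -1"

```text
time: 34.92
tool_pos: [0.4409, -0.1341, 0.0349]
tool_rot: [0.001, 0.087, 0.996, -0.0]
contact_force: [0.1, 0.0, -3.6]
gripper_width: 0.528
grasp_force: 63.9
```

Call:
move_arm --pt "0 0 0.12 0 0 0 -1" --pt "0 0 0 0 0 0 -1" --pt "0 0 0.06 0 0 0 -1" --pt "0 0 0 0 0 0 -1" --pt "0 0 0 0 0 0 -1"

```text
time: 35.33
tool_pos: [0.4405, -0.1339, 0.0327]
tool_rot: [0.0, 0.087, 0.996, -0.0]
contact_force: [-0.8, 1.1, -0.7]
gripper_width: 0.527
grasp_force: 64.1
```

Call:
move_arm --pt "0 0 0.04 0 0 0 -1" --pt "0 0 0 0 0 0 -1" --pt "0 0 0 0 0 0 0.1" --pt "0 0 0 0 0 0 0.5" --pt "0 0 0 0 0 0 1" --pt "0 0 0 0 0 0 1" --pt "0 0 0 0 0 0 1" --pt "0 0 -1 0 0 0 1" --pt "0 0 -2 0 0 0 1" --pt "0 0 -3 0 0 0 1" --pt "0 0 -3 0 0 0 1" --pt "0 0 -3 0 0 0 1" --pt "0 0 -2 0 0 0 1" --pt "0 0 -1 0 0 0 1" --pt "0 2 0 0 0 0 1" --pt "0 3 0 0 0 0 1" --pt "0 3 0 0 0 0 1" --pt "0 3 0 0 0 0 1" --pt "0 3 0 0 0 0 1" --pt "0 0 0 0 0 0 1"

```text
time: 37.0
tool_pos: [0.4644, 0.0078, 0.1815]
tool_rot: [-0.001, 0.085, 0.996, 0.001]
contact_force: [0.2, -0.8, 1.2]
gripper_width: 1.0
grasp_force: 0.0
```

Run:
```python
from plant import manip
import cv2, numpy as np
a=manip.grab_frame("top")["img"][80:260,220:440]; b=manip.grab_frame("side")["img"][200:300,280:480]
a=cv2.resize(a,(440,360)); b=cv2.resize(b,(360,180)); b=cv2.copyMakeBorder(b,0,180,0,0,cv2.BORDER_CONSTANT)
cv2.imwrite("pics/end.png",np.hstack([a,b]))
```

```text
(no output)
```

View pics/end.png

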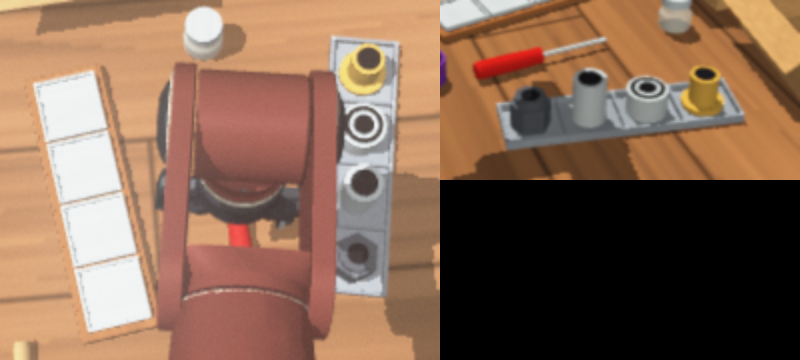

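All four parts stand upright in their bays: nut nearest at (357,255), then spacer (363,185), bearing (364,127) and bush farthest (364,65). The dishes are empty and the robot is clear of everything.

```bash
python3 -c "
from plant import manip
print(manip.job_done())"
```

```text
the job is handed in; nothing more can be done
None
```

All four parts are in the tray in reverse order, upright and gently set down (nut nearest, then spacer, bearing, bush farthest), and the job was handed in at about 37 s; no verdict was returned.

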